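# Set the stand magnifier into its post holder over the medal

## Robot

A 6-joint arm with a two-finger parallel gripper is mounted at the origin on the work surface. World frame = base frame: x ahead of the robot, y to its left, z up, the work surface at z = 0. Lengths are in mm, angles in rad, forces in N, time in s.
With the tool pointing down it reaches from about 350 to 975 mm from the base axis. Payload 7.1 kg.
Tool frame: the origin (TCP) lies midway between the tips of the shut fingers; the grasp point (between the pads) lies 19 mm behind it (ctrl.grip_depth is the distance from the TCP to the grasp point, in mm); z points along the fingers, y is the line along which they close (so a half turn about z gives the same grasp; the last joint's range is limited). The gripper opens to 88 mm and grips with 3 to 60 N. Pads are 20 mm wide; open, the fingers measure 115 mm over their backs; the gripper's body (75 mm by 178 mm) begins 61 mm behind the grasp point.
Start: joints at [1.175, 0.423, 1.63, -0, 1.089, -0.019], TCP at [229.934, 581.15, 222.675] pointing down, gripper open.
Joint ranges: [-3, 3], [-0.9, 2.11], [0.09, 2.58], [-1.31, 4.45], [0.11, 2.69], [-2.54, 2.54]. Speed limits (rad/s): [2.39, 2.39, 3.01, 3.14, 3.14, 3.14].

## Interface

Orientations are given as a rotation vector (axis times angle).
In Python, from workcell import ctrl, cams gives the robot as it stands.
- The arm moves only by the tool move_arm, never from a script. Its argument "steps" is a list of rows, each a list of 3 entries, a list of its own where there are three numbers: the shift along the tool's x, y, z in units of 25 mm (1.0 is 25 mm), then the turn about the tool's z in units of 5 degrees (1.0 is 5 degrees), then the closure, from 0 (fully open) to 1 (shut). A call has 1 to 20 rows; each row shifts and turns the commanded pose from where the row before left it, along the tool's axes as they then stand; what a row does not reach is not made up. A row lasts 1/12 s, in which the tool goes at most 41.7 mm and 7.16 degrees, less where a joint would pass 70% of its speed; a pose out of reach is approached as far as the arm can. A call is refused whole if a number of a shift passes 1 or a number of a turn 1, either way. A call with a gripper value outside its range is refused whole. The fingers move at their own pace and stop on an object; the grip force is fixed at half the most. Time passes only in rows, so rows that do not move let the fingers close. It gives the time, the measured TCP pose, the force, the opening and the grip force at its end, in the units of the state.
- ctrl.get_obs(): the state, without advancing time (a new reading comes with each control period).
- cams.get_image(name): name is "scene" or "top"; returns a dict with "image" (480x640x3 uint8, red, green, blue), "camera_matrix" (3x3 intrinsics, pixels), "xyz" and "rotation" of the camera in the world. Camera axes: x right, y down, z forward; pixel columns grow to the right and rows downward; lengths in mm; the calibration is good to about 2 mm. A picture is of the moment at which its call begins. There is no depth.
- ctrl.close_job(): hands the job in; it is judged then, once.
Trained networks look in the newest picture that a camera, given by its name, has taken for a name from the list of things; names that differ only in an ending like _2 or _b are one class to them, and where a whole thing is asked for, a point or a joint stands for the part that bears it (a point fixed in the world has none). Each returns a list of dicts, best first, with "p" (0 to 1); they miss things now and then, are a little off and sometimes report something else, mostly with a low value. They report only what shows in the picture. A call takes as long as a camera call.
- cams.boxes_of(camera, thing): "rect" ([centre column, centre row, width, height] in pixels, round what is visible of it).
- cams.cut_out(camera, thing): "pixels" (480x640 bool, what is visible of it) and "rect" ([centre column, centre row, width, height] in pixels, round what is visible of it).
The state is a dict: "t": time; "qpos": joint angles; "qvel": joint speeds; "joint_torque": joint torques, N m; "ee_pos": TCP position; "orientation": TCP orientation; "ft_force": force on the tool from outside, world axes, zero at the start; "moment": the same for the moment, N m; "width": finger opening in mm; "grasp_force": force on a finger pad.
Only numpy, scipy, OpenCV 4.12 (cv2) and the standard library are available. Lean on these libraries where they do the work, as an engineer would, in place of code of your own. Each camera call takes 0.05 s, during which the arm holds its last target. There are 200 camera calls.

## Task

Take the magnifier out of the wooden block and slide its post down into the holder on the viewing stand, past the spring plunger, until it stops and the plunger has snapped into the groove. Leave it turned so that the whole medal lies under the lens, and let go. How far the telescopic stem is pulled out is not known, so push by feel, never pressing on the stand with more than 35 N, and leave the medal and the other things on the desk where they are.

Things in the scene. Friction and masses are not known exactly. Their poses are not given: they have to be found in the camera images.
- magnifier: upper part of the stand magnifier (all of it 0.42 kg): tube of its telescopic post with the lens, a flat disc 82 mm across, 10 mm thick, on a side arm. Origin: on the post's axis level with the lens; z up the post, x to the lens. Below it the steel stem sticks out of the tube, locked at a length that differs and is not measured: tip 111 to 136 mm below the origin
- post_grip (a point): point on the post's axis, 61 mm above the magnifier's origin (same axes), in the black round grip at the top: 20 mm across, from 38 to 82 mm above the origin. Hold it here. Stem below, from the tip: taper from 7 mm across to the full 16 mm in the first 9 mm, a ring groove 3.6 mm deep from 41 to 51 mm, a stop collar 26 mm across from 62 to 70 mm
- lens_centre (a point): centre of the lens, 92 mm out from the post's axis along the magnifier's x
- block_mouth (a point): centre of the hole's mouth in the top of the dark wooden storage block (94 x 94 x 112 mm, does not move); z up, x and y along its sides. The hole is round, 29 mm wide, 107 mm deep. The magnifier hangs in it with the black lock ring at the lower end of its tube, 38 mm across and 33 mm below its origin, resting on the block's top; the stem touches nothing below
- stand: viewing stand, does not move: cast plate 185 x 140 x 14 mm with leather inlay, steel column 30 mm across and 80 mm tall, and a boss with a black pull knob standing out 50 mm from the column's axis, 64 mm above the desk. Origin: on the column's axis at desk height; x along the plate towards the medal (plate from -45 to +140 mm), y towards the pull knob, z up
- holder_mouth (a point): mouth of the post holder: centre of the column's rim, 80 mm above the desk (axes as the stand's). The bore is 17.4 mm across, 66 mm deep, its edge not chamfered; the stem's collar stops on the rim, 62 mm above the tip, with the groove then level with the plunger and the tip 4 mm off the bottom
- plunger (a joint): travel (m) of the spring plunger in the column's side, 16 mm below the rim. 0: its round nose, 6 mm across, stands 4 mm into the bore; about 0.0015 to 0.0025 while the plain post holds it back; near 0 again once it snaps into the groove. Spring 4.5 N at 0, 9 N at 0.003; pushing past it takes up to 10 N more than the magnifier's weight
- medal: bronze medal lying flat on the stand's leather inlay, 40 mm across, 5 mm thick, 83 to 102 mm from the column's axis; origin: centre of its underside. Not to be moved
- paperweight: green glass dome on the desk, 58 mm across, 35 mm tall; origin: centre of its underside. Not to be moved
- ink_jar: small glass jar with a black cap on the desk, 52 mm across, 55 mm tall; origin: centre of its underside. Not to be moved

How it is judged (in metres and radians):
On the way:
1. the magnifier is lifted out of the wooden block and carried clear of it (horizontal distance between magnifier and block_mouth above 0.05 m), for 0.1 s.
At the end, for the whole second after the job is handed in: Post at rest in the holder (lens under 82 mm above the rim, axis within 6 mm of the mouth's centre, tilt under 0.05 rad), plunger snapped into its groove (travel under 1 mm), and lens centre within 18 mm of the medal's centre seen from above, so that the whole medal is under the lens (value of joint plunger below 0.001 m and z of lens_centre in the frame of holder_mouth below 0.082 m and horizontal distance between magnifier and holder_mouth below 0.006 m and angle between magnifier's own z axis and vertical below 0.05 rad and horizontal distance between lens_centre and medal below 0.018 m and linear speed of magnifier below 0.02 m/s); the robot touches nothing.
It fails at once if the stand is pressed with more than 35 N (contact force between anything else and stand above 35 N).
It fails at once if the medal is moved by more than 8 mm (distance of medal from where it was at the start of the episode above 0.008 m).
It fails at once if the paperweight is moved by more than 15 mm (distance of paperweight from where it was at the start of the episode above 0.015 m).
It fails at once if the ink jar is moved by more than 15 mm (distance of ink_jar from where it was at the start of the episode above 0.015 m).
It also fails if it takes over 72 s, if anything falls off the work surface, if the arm or the gripper's body presses on something with over 40 N, if the wrist force passes 120 N, or if a joint passes its speed limit or range.

## Working session

There is one attempt and no reset: what is moved stays moved. The work goes in short steps, Python scripts to look and compute and a tool call to move; the robot and the scene stay as the last step left them, time stands still between calls to the robot, and variables do not carry over. Pictures are saved under pics/ and viewed, at most 10 in all, crops included, and the job is handed in when it is done.

Besides the shell and the picture viewer there is one more tool, called after "Call:" as a command line: name --argument value ..., lists and objects as JSON in quotes. move_arm: Moves the arm, as the interface text tells. Its arguments: {"type":"object","properties":{"steps":{"type":"array"}},"required":["steps"]}

```bash
mkdir -p pics; cat > h.py <<'E'
import numpy as np, cv2
from workcell import ctrl, cams
def ray(im,u,v):
    K=np.array(im["camera_matrix"]);R=np.array(im["rotation"])
    if R.size==3: R=cv2.Rodrigues(R.astype(float))[0]
    d=R@np.linalg.inv(K)@np.array([u,v,1.0]); return np.array(im["xyz"],float),d
def at_z(im,u,v,z):
    o,d=ray(im,u,v); return o+d*(z-o[2])/d[2]
def proj(im,P):
    K=np.array(im["camera_matrix"]);R=np.array(im["rotation"])
    if R.size==3: R=cv2.Rodrigues(R.astype(float))[0]
    c=(np.atleast_2d(P)-np.array(im["xyz"]))@R; p=c@K.T; return p[:,:2]/p[:,2:]
def snap(n,f):
    im=cams.get_image(n); cv2.imwrite("pics/"+f,im["image"][:,:,::-1]); return im
E
python3 - <<'E'
from h import *
np.set_printoptions(precision=2,suppress=True)
for n in ("scene","top"):
    im=snap(n,n+"0.png"); print(n,im["xyz"],im["rotation"],im["camera_matrix"])
    for t in ("magnifier","post_grip","stand","plunger","medal","paperweight","ink_jar"):
        try: print(t,[(np.round(b["rect"],1).tolist(),round(b["p"],2)) for b in cams.boxes_of(n,t)][:3])
        except Exception as e: print(t,e)
print(ctrl.get_obs())
E
```

```text
scene [963.59 657.43 697.86] [-0.74 -2.5   1.28] [[543.55   0.   324.24]
 [  0.   543.55 237.69]
 [  0.     0.     1.  ]]
magnifier [([379.0, 305.4, 88.7, 100.0], 0.8), ([409.8, 345.6, 82.7, 103.6], 0.66)]
post_grip [([378.4, 304.6, 84.2, 101.1], 0.96)]
stand [([279.4, 238.2, 101.9, 80.1], 0.73)]
plunger [([309.9, 218.9, 7.9, 8.2], 0.57)]
medal []
paperweight [([377.8, 275.0, 28.6, 26.6], 0.64)]
ink_jar [([279.8, 303.9, 29.0, 42.2], 0.87), ([377.4, 305.5, 85.7, 102.2], 0.5)]
top [494.06   4.95 894.33] [-2.15  2.19 -0.05] [[486.99   0.   325.44]
 [  0.   486.99 241.12]
 [  0.     0.     1.  ]]
magnifier [([198.2, 211.8, 49.5, 95.3], 0.7)]
post_grip [([195.4, 208.4, 53.1, 93.2], 0.81)]
stand [([447.5, 240.4, 103.4, 115.4], 0.78)]
plunger []
medal [([440.4, 216.9, 21.9, 24.7], 0.79)]
paperweight [([331.4, 302.2, 32.9, 33.4], 0.66)]
ink_jar [([340.5, 185.4, 35.3, 35.3], 0.82), ([440.2, 215.5, 20.1, 24.0], 0.72), ([447.1, 241.1, 103.3, 119.8], 0.62)]
{'t': 0.8, 'qpos': array([ 1.18,  0.42,  1.63,  0.  ,  1.09, -0.02]), 'qvel': array([-0., -0., -0., -0., -0.,  0.]), 'joint_torque': array([ -0.  , -54.45, -27.4 ,   0.06,   0.02,  -0.  ]), 'ee_pos': array([229.93, 581.16, 222.69]), 'orientation': array([0.59, 3.09, 0.  ]), 'ft_force': array([ 0.23,  0.61, -0.16]), 'moment': array([-0.04,  0.03,  0.04]), 'grasp_force': 0.0, 'width': 87.83146815019111}
```

```bash
ls .
```

```text
h.py
pics
```

```bash
python3 - <<'E'
import cv2
a=cv2.imread("pics/top0.png")[130:350,150:520]; cv2.imwrite("pics/t0c.png",cv2.resize(a,None,fx=2.15,fy=2.15,interpolation=3))
a=cv2.imread("pics/scene0.png")[150:420,210:480]; cv2.imwrite("pics/s0c.png",cv2.resize(a,None,fx=2.2,fy=2.2,interpolation=3))
E
```

```text
(no output)
```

View pics/t0c.png

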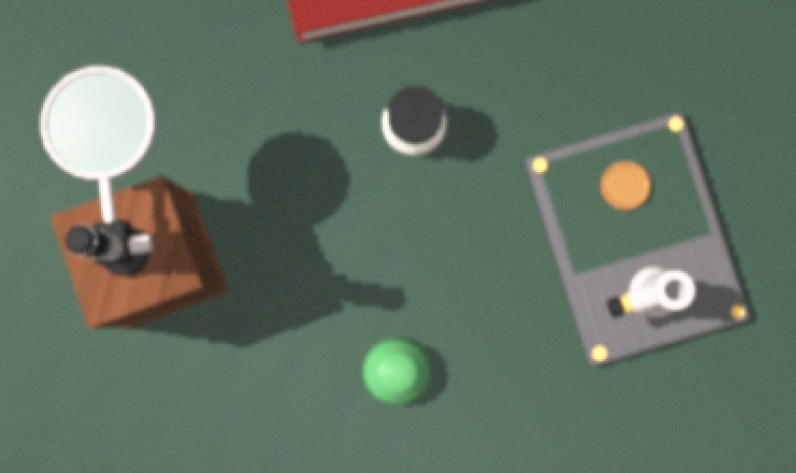

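View pics/s0c.png

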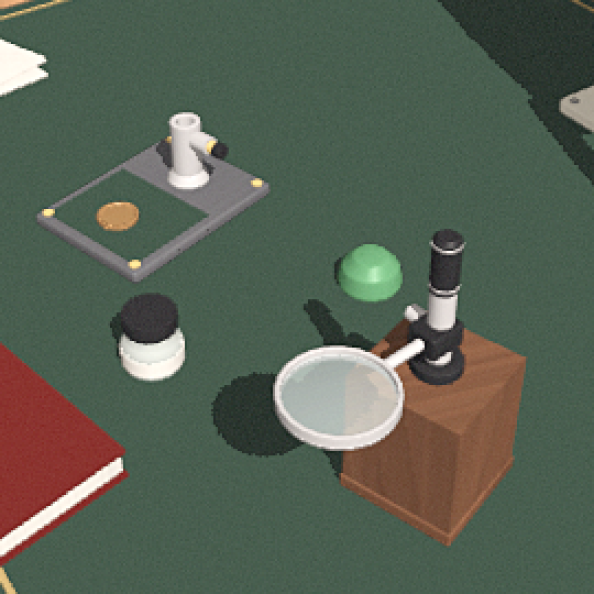

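```bash
cat > fit.py <<'E'
from h import *
from scipy.optimize import least_squares
T=lambda x,y:(150+x/2.15,130+y/2.15)
S=lambda x,y:(210+x/2.2,150+y/2.2)
def pose(p,P):
    c,s=np.cos(p[2]),np.sin(p[2]); P=np.asarray(P,float)
    return np.c_[p[0]+c*P[:,0]-s*P[:,1],p[1]+s*P[:,0]+c*P[:,1],P[:,2]]
def fit(obs,p0):
    f=lambda p:np.concatenate([(proj(im,pose(p,[P]))-np.array(uv)).ravel() for im,P,uv in obs])
    r=least_squares(f,p0,loss="soft_l1"); return r.x,f(r.x).reshape(-1,2)
E
python3 - <<'E'
from fit import *
import pickle
np.set_printoptions(precision=2,suppress=True)
t=cams.get_image("top");s=cams.get_image("scene")
for k,im in(("top",t),("scene",s)):
    pickle.dump({a:im[a] for a in im if a!="image"},open(k+".pkl","wb"))
p0=at_z(t,*T(675,290),80); m=at_z(t,440.4,216.9,19);g=at_z(t,*T(80,240),227);l=at_z(t,*T(97,122),145)
print("top only rim",p0,"medal",m,"grip",g,"lens",l,"|rim-medal|",np.hypot(*(m-p0)[:2]),np.hypot(*(l-g)[:2]))
p0s=at_z(s,*S(185,120),80); ms=at_z(s,*S(118,216),19);gs=at_z(s,*S(447,238),227);ls=at_z(s,*S(339,397),145)
print("scene only",p0s,ms,gs,ls,np.hypot(*(ms-p0s)[:2]))
y0=np.arctan2(*(m-p0)[1::-1])
print(fit([(t,(0,0,80),T(675,290)),(s,(0,0,80),S(185,120)),(t,(140,70,14),T(527,158)),(t,(140,-70,14),T(685,115)),(t,(-45,70,14),T(593,362)),(t,(-45,-70,14),T(748,318)),
 (s,(140,-70,14),S(40,212)),(s,(140,70,14),S(137,275)),(s,(-45,70,14),S(268,185)),(t,(0,50,64),T(616,306))],[p0[0],p0[1],y0]))
print(fit([(t,(0,0,227),T(80,240)),(s,(0,0,227),S(447,238)),(t,(92,0,145),T(97,122)),(s,(92,0,145),S(339,397))],[g[0],g[1],np.arctan2(*(l-g)[1::-1])]))
for n in("paperweight","ink_jar"):
  b=cams.boxes_of("top",n)[0]["rect"]; print(n,at_z(t,b[0],b[1],20))
E
```

```text
top only rim [ 511.03 -204.81   80.  ] medal [ 599.35 -181.95   19.  ] grip [547.79 212.2  227.  ] lens [640.4  225.34 145.  ] |rim-medal| 91.22807066057293 93.53635647184393
scene only [ 509.24 -204.62   80.  ] [ 600.69 -179.31   19.  ] [549.43 215.31 227.  ] [639.11 225.85 145.  ] 94.88214605821396
(array([ 510.77, -205.68,    0.27]), array([[ 0.53,  0.15],
       [-0.88, -0.  ],
       [-0.65, -0.41],
       [-0.26, -2.45],
       [-0.73,  2.94],
       [ 2.31,  1.04],
       [-3.6 ,  0.54],
       [-2.1 , -0.29],
       [ 0.73, -1.17],
       [-2.82,  1.39]]))
(array([548.24, 213.24,   0.13]), array([[-0.75, -0.3 ],
       [-0.3 , -1.06],
       [-0.15,  0.63],
       [-0.28, -0.03]]))
paperweight [451.01  12.74  20.  ]
ink_jar [660.36  -7.95  20.  ]
```

Call:
move_arm --steps '[[[-0.86,-0.45,-0.1],0,0],[[-0.86,-0.45,-0.1],0,0],[[-0.86,-0.45,-0.1],0,0],[[-0.86,-0.45,-0.1],0,0],[[-0.86,-0.45,-0.1],0,0],[[-0.86,-0.45,-0.1],0,0],[[-0.86,-0.45,-0.1],0,0],[[-0.86,-0.45,-0.1],0,0],[[-0.86,-0.45,-0.1],0,0],[[-0.86,-0.45,-0.1],0,0],[[-0.86,-0.45,-0.1],0,0],[[-0.86,-0.45,-0.1],0,0],[[-0.86,-0.45,-0.1],0,0],[[-0.86,-0.45,-0.1],0,0],[[-0.86,-0.45,-0.1],0,0],[[-0.86,-0.45,-0.1],0,0],[[-0.86,-0.45,-0.1],0,0],[[-0.86,-0.45,-0.1],0,0],[[-0.86,-0.45,-0.1],0,0],[[-0.86,-0.45,-0.1],0,0]]'

```text
t: 2.67
ee_pos: [547.7, 212.7, 272.9]
orientation: [0.588, 3.086, 0.0]
ft_force: [0.1, 0.4, 1.0]
width: 88.1
grasp_force: 0.0
```

Call:
move_arm --steps '[[[0,0,0],1,0],[[0,0,0],1,0],[[0,0,0],1,0],[[0,0,0],1,0],[[0,0,0],1,0],[[0,0,0],1,0],[[0,0,0],1,0],[[0,0,0],1,0],[[0,0,0],1,0],[[0,0,0],1,0],[[0,0,0],1,0],[[0,0,0],1,0],[[0,0,0],0.2,0],[[0,0,0],0,0],[[0,0,0],0,0]]'

```text
t: 3.92
ee_pos: [547.0, 213.7, 272.7]
orientation: [-2.07, -2.363, 0.0]
ft_force: [-0.8, 0.8, 0.5]
width: 87.6
grasp_force: 0.0
```

```bash
cat >> h.py <<'E'
def tool(dw,o=None):
    "world shift (mm) -> move units in tool axes"
    o=o or ctrl.get_obs(); R=cv2.Rodrigues(np.array(o["orientation"],float))[0]; return R.T@np.array(dw,float)/25
def st():
    o=ctrl.get_obs(); R=cv2.Rodrigues(np.array(o["orientation"],float))[0]
    print("t",round(o["t"],2),"pos",np.round(o["ee_pos"],2),"yaw_y",round(np.degrees(np.arctan2(R[1,1],R[0,1])),2),"z",np.round(R[:,2],3),"F",np.round(o["ft_force"],2),"M",np.round(o["moment"],2),"w",round(o["width"],1),"g",o["grasp_force"],"q6",np.round(o["qpos"],2)); return o
E
python3 - <<'E'
from h import *
o=st(); print(tool(np.array([548.4,213.7,187])-o["ee_pos"]))
snap("top","top1.png");snap("scene","scene1.png")
a=cv2.imread("pics/top1.png")[130:330,120:320];b=cv2.imread("pics/scene1.png")[150:350,300:500]
cv2.imwrite("pics/c1.png",cv2.resize(np.hstack([a,b]),None,fx=2,fy=2,interpolation=3))
E
```

```text
t 3.92 pos [546.97 213.7  272.68] yaw_y 7.54 z [-0. -0. -1.] F [-0.79  0.76  0.55] M [-0.1   0.04  0.  ] w 87.6 g 0.0 q6 [0.35 0.31 1.67 0.   1.16 0.22]
[-0.00754029  0.05700359  3.42727265]
```

View pics/c1.png

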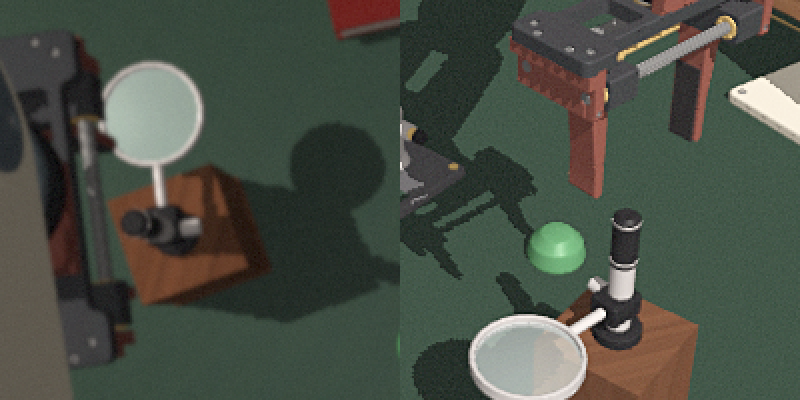

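```bash
python3 - <<'E'
from h import *
import pickle
np.set_printoptions(precision=1,suppress=True)
t=pickle.load(open("top.pkl","rb"));s=pickle.load(open("scene.pkl","rb"))
o=ctrl.get_obs();p=o["ee_pos"];y=np.array([np.cos(.13),np.sin(.13),0])
for d in(50,-50):
    print(d,"top",(proj(t,p+y*d)-[120,130])*2,"scene",(proj(s,p+y*d)-[300,150])*2+[400,0])
print(proj(s,p+[0,0,0]),)
E
```

```text
50 top [[100.7 143.5]] scene [[580.1 190.1]]
-50 top [[120.  296.2]] scene [[681.5 132.9]]
[[416.3 230.3]]
```

Call:
move_arm --steps '[[[0,0.06,0.5],0,0],[[0,0,0.6],0,0],[[0,0,0.6],0,0],[[0,0,0.6],0,0],[[0,0,0.6],0,0],[[0,0,0.53],0,0],[[0,0,0],0,0],[[0,0,0],0,0.5],[[0,0,0],0,0.5],[[0,0,0],0,0.6],[[0,0,0],0,0.65],[[0,0,0],0,0.7],[[0,0,0],0,0.73],[[0,0,0],0,0.76],[[0,0,0],0,0.8],[[0,0,0],0,1],[[0,0,0],0,1],[[0,0,0],0,1],[[0,0,0],0,1],[[0,0,0],0,1]]'

```text
t: 5.68
ee_pos: [548.6, 213.9, 186.9]
orientation: [2.073, 2.36, 0.0]
ft_force: [1.5, 0.2, -0.2]
width: 19.3
grasp_force: 30.0
```

```bash
python3 - <<'E'
from h import *
st()
E
```

```text
t 5.68 pos [548.58 213.93 186.91] yaw_y 7.41 z [ 0.  0. -1.] F [ 1.45  0.23 -0.18] M [-0.03 -0.08 -0.02] w 19.3 g 29.99992716650013 q6 [ 0.35  0.41  1.74 -0.    0.99  0.22]
```

Call:
move_arm --steps '[[[0,0,-0.15],0,1],[[0,0,-0.25],0,1],[[0,0,-0.35],0,1],[[0,0,-0.35],0,1],[[0,0,-0.35],0,1],[[0,0,-0.35],0,1],[[0,0,-0.35],0,1],[[0,0,-0.35],0,1],[[0,0,-0.35],0,1],[[0,0,-0.35],0,1],[[0,0,-0.35],0,1],[[0,0,-0.35],0,1],[[0,0,-0.35],0,1],[[0,0,-0.35],0,1],[[0,0,-0.3],0,1],[[0,0,-0.2],0,1],[[0,0,-0.1],0,1],[[0,0,0],0,1],[[0,0,0],0,1],[[0,0,0],0,1]]'

```text
t: 7.35
ee_pos: [548.2, 213.8, 316.3]
orientation: [-2.073, -2.36, 0.002]
ft_force: [0.6, 0.5, -3.9]
width: 19.5
grasp_force: 30.0
```

```bash
python3 - <<'E'
from h import *
o=st(); print(tool([510.5-548.5,-205.3-213.6,0]))
snap("scene","scene2.png");snap("top","top2.png")
a=cv2.imread("pics/scene2.png")[100:370,280:480];b=cv2.imread("pics/top2.png")[110:380,100:300]
cv2.imwrite("pics/c2.png",cv2.resize(np.hstack([a,b]),None,fx=2,fy=2,interpolation=3))
E
```

```text
t 7.35 pos [548.16 213.78 316.35] yaw_y 7.41 z [-0.001 -0.    -1.   ] F [ 0.58  0.53 -3.86] M [-0.07  0.11  0.01] w 19.5 g 29.999376023188233 q6 [ 0.35  0.28  1.62 -0.    1.25  0.22]
[-1.64201416e+01 -3.66780883e+00  7.96791627e-03]
```

View pics/c2.png

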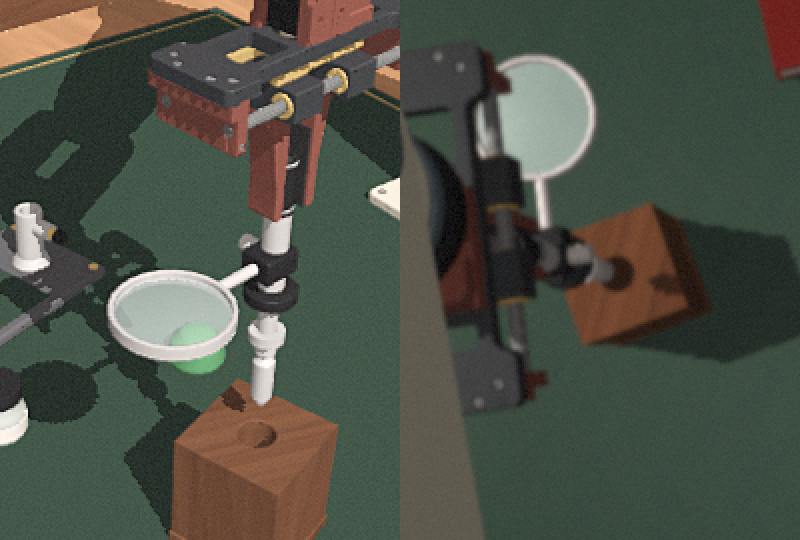

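```bash
python3 - <<'E'
from h import *
import pickle
np.set_printoptions(precision=1,suppress=True)
s=pickle.load(open("scene.pkl","rb"));t=pickle.load(open("top.pkl","rb"))
for L in(111,116,121,126,131,136):
  P=np.array([548.2,213.8,274.3-L]); print(L,proj(s,P),proj(s,P+[0,0,70]),proj(s,P+[0,0,62]),proj(t,P))
print("origin-33",proj(s,[548.2,213.8,241.3]),proj(s,[548.2+92*np.cos(.13),213.8+92*np.sin(.13),274.3]))
E
```

```text
111 [[410.  291.6]] [[413.5 253.7]] [[413.1 258.3]] [[199.1 244.5]]
116 [[409.8 294.1]] [[413.2 256.6]] [[412.8 261.1]] [[200.  244.7]]
121 [[409.5 296.7]] [[413.  259.4]] [[412.6 263.9]] [[201.  244.9]]
126 [[409.3 299.2]] [[412.7 262.2]] [[412.3 266.6]] [[201.9 245.1]]
131 [[409.1 301.7]] [[412.5 265. ]] [[412.  269.4]] [[202.8 245.4]]
136 [[408.8 304.2]] [[412.2 267.7]] [[411.8 272.1]] [[203.6 245.6]]
origin-33 [[413.9 249.2]] [[365.8 257.7]]
```

Call:
move_arm --steps '[[[-0.3,-0.07,0],0,1],[[-0.6,-0.13,0],0,1],[[-0.9,-0.2,0],0,1],[[-0.9,-0.2,0],0,1],[[-0.9,-0.2,0],0,1],[[-0.9,-0.2,0],0,1],[[-0.9,-0.2,0],0,1],[[-0.9,-0.2,0],0,1],[[-0.9,-0.2,0],0,1],[[-0.9,-0.2,0],0,1],[[-0.9,-0.2,0],0,1],[[-0.9,-0.2,0],0,1],[[-0.9,-0.2,0],0,1],[[-0.9,-0.2,0],0,1],[[-0.9,-0.2,0],0,1],[[-0.9,-0.2,0],0,1],[[-0.9,-0.2,0],0,1],[[-0.9,-0.2,0],0,1],[[-0.7,-0.17,0],0,1],[[-0.42,-0.1,0],0,1]]'

```text
t: 9.12
ee_pos: [509.2, -207.7, 316.9]
orientation: [2.075, 2.358, -0.001]
ft_force: [0.4, 0.4, -4.0]
width: 19.2
grasp_force: 30.0
```

Call:
move_arm --steps '[[[0,0,0],-0.5,1],[[0,0,0],-0.5,1],[[0,0,0],-0.5,1],[[0,0,0],0,1],[[0,0,0],0,1],[[0,0,0],0,1]]'

```text
t: 9.62
ee_pos: [510.2, -205.1, 317.0]
orientation: [-1.916, -2.49, 0.0]
ft_force: [-0.8, 0.1, -3.6]
width: 19.6
grasp_force: 30.0
```

```bash
python3 - <<'E'
from h import *
o=st()
snap("scene","scene3.png");snap("top","top3.png")
a=cv2.imread("pics/scene3.png")[60:300,180:380];b=cv2.imread("pics/top3.png")[130:370,370:570]
cv2.imwrite("pics/c3.png",cv2.resize(np.hstack([a,b]),None,fx=2,fy=2,interpolation=3))
E
```

```text
t 9.62 pos [ 510.18 -205.05  316.96] yaw_y 14.84 z [-0. -0. -1.] F [-0.75  0.07 -3.56] M [-0.08  0.05  0.01] w 19.6 g 29.99939670029562 q6 [-0.4   0.21  1.7  -0.    1.23 -0.66]
```

View pics/c3.png

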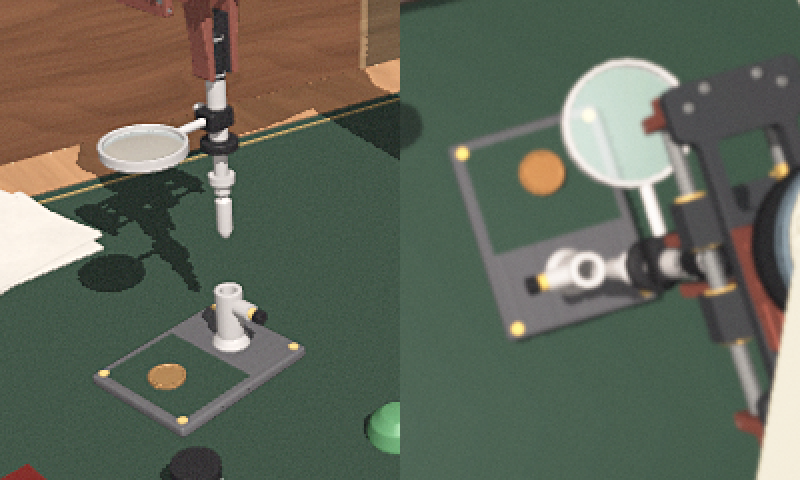

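Call:
move_arm --steps '[[[0,0,0.2],0,1],[[0,0,0.4],0,1],[[0,0,0.4],0,1],[[0,0,0.4],0,1],[[0,0,0.3],0,1],[[0,0,0.2],0,1],[[0,0,0.1],0,1],[[0,0,0],0,1],[[0,0,0],0,1],[[0,0,0],0,1],[[0,0,0],0,1]]'

```text
t: 10.63
ee_pos: [510.8, -205.1, 267.5]
orientation: [1.914, 2.49, 0.0]
ft_force: [-0.6, 0.1, -4.1]
width: 19.9
grasp_force: 30.0
```

```bash
python3 - <<'E'
from h import *
np.set_printoptions(precision=1,suppress=True)
o=st()
s=snap("scene","scene4.png");t=snap("top","top4.png")
p=o["ee_pos"]; g=p[2]+19-61
for L in(111,126,131,136): print(L,g-L,proj(s,[p[0],p[1],g-L]),proj(t,[p[0],p[1],g-L]))
r=[510.6,-205.3,80]; print("rim",proj(s,r),proj(t,r))
print("medal",[b["rect"] for b in cams.boxes_of("top","medal")])
a=cv2.imread("pics/scene4.png")[140:240,250:340];b=cv2.imread("pics/top4.png")[220:320,420:510]
cv2.imwrite("pics/c4.png",np.hstack([cv2.resize(x,None,fx=4.4,fy=4.4,interpolation=2) for x in(a,b)]))
E
```

```text
t 10.63 pos [ 510.8 -205.2  267.5] yaw_y 14.91 z [ 0. -0. -1.] F [-0.6  0.1 -4.1] M [-0.1  0.1  0. ] w 19.9 g 29.999099373235367 q6 [-0.4  0.3  1.8 -0.   1.1 -0.7]
111 114.47929407392479 [[292.4 190.6]] [[469.8 264.5]]
126 99.47929407392479 [[292.8 196.8]] [[467.3 264.7]]
131 94.47929407392479 [[293.  198.8]] [[466.5 264.8]]
136 89.47929407392479 [[293.1 200.9]] [[465.7 264.9]]
rim [[293.4 204.6]] [[464.3 265.1]]
medal [[439.9, 217.5, 19.6, 21.8], [437.2, 274.7, 5.0, 5.8]]
```

View pics/c4.png

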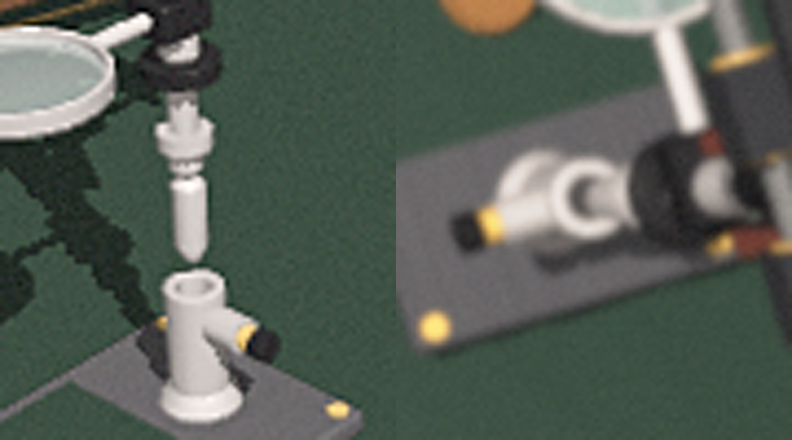

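Call:
move_arm --steps '[[[0,0,0.12],0,1],[[0,0,0.12],0,1],[[0,0,0.12],0,1],[[0,0,0.08],0,1],[[0,0,0.08],0,1],[[0,0,0],0,1],[[0,0,0],0,1]]'

```text
t: 11.37
ee_pos: [510.4, -205.0, 253.7]
orientation: [-1.914, -2.491, 0.0]
ft_force: [0.1, 0.3, -4.7]
width: 19.2
grasp_force: 30.0
```

Call:
move_arm --steps '[[[0,0,0.06],0,1],[[0,0,0.06],0,1],[[0,0,0],0,1],[[0,0,0],0,1]]'

```text
t: 11.7
ee_pos: [510.4, -205.0, 250.8]
orientation: [-1.914, -2.491, 0.0]
ft_force: [-0.1, 0.6, -4.0]
width: 19.7
grasp_force: 30.0
```

Call:
move_arm --steps '[[[0,0,0.06],0,1],[[0,0,0],0,1],[[0,0,0],0,1]]'

```text
t: 11.95
ee_pos: [510.4, -205.0, 249.4]
orientation: [-1.914, -2.491, 0.0]
ft_force: [-0.6, 0.2, -3.7]
width: 19.7
grasp_force: 30.0
```

Call:
move_arm --steps '[[[0,0,0.06],0,1],[[0,0,0],0,1]]'

```text
t: 12.12
ee_pos: [510.3, -205.0, 247.7]
orientation: [-1.914, -2.491, 0.0]
ft_force: [-0.5, -0.1, -3.9]
width: 19.6
grasp_force: 30.0
```

Call:
move_arm --steps '[[[0,0,0.06],0,1],[[0,0,0],0,1]]'

```text
t: 12.28
ee_pos: [510.3, -204.9, 246.2]
orientation: [-1.914, -2.491, 0.0]
ft_force: [0.1, 1.0, -4.2]
width: 19.5
grasp_force: 30.0
```

Call:
move_arm --steps '[[[0,0,0.06],0,1],[[0,0,0],0,1]]'

```text
t: 12.45
ee_pos: [510.4, -205.0, 244.7]
orientation: [-1.914, -2.491, 0.0]
ft_force: [-0.1, 0.2, -3.7]
width: 19.2
grasp_force: 30.0
```

Call:
move_arm --steps '[[[0,0,0.06],0,1],[[0,0,0],0,1]]'

```text
t: 12.62
ee_pos: [510.5, -205.0, 243.3]
orientation: [1.914, 2.491, 0.0]
ft_force: [1.0, 0.2, -4.1]
width: 19.5
grasp_force: 30.0
```

Call:
move_arm --steps '[[[0,0,0.06],0,1],[[0,0,0],0,1]]'

```text
t: 12.78
ee_pos: [510.5, -205.0, 241.7]
orientation: [1.914, 2.491, 0.0]
ft_force: [0.3, -0.2, -3.6]
width: 19.1
grasp_force: 30.0
```

Call:
move_arm --steps '[[[0,0,0.06],0,1],[[0,0,0],0,1]]'

```text
t: 12.95
ee_pos: [510.5, -205.0, 240.2]
orientation: [-1.914, -2.491, -0.0]
ft_force: [0.6, 0.3, -3.7]
width: 19.6
grasp_force: 30.0
```

Call:
move_arm --steps '[[[0,0,0.06],0,1],[[0,0,0],0,1]]'

```text
t: 13.12
ee_pos: [510.5, -205.0, 238.7]
orientation: [1.914, 2.491, 0.0]
ft_force: [0.7, 0.7, -3.9]
width: 19.3
grasp_force: 30.0
```

Call:
move_arm --steps '[[[0,0,0.06],0,1],[[0,0,0],0,1]]'

```text
t: 13.28
ee_pos: [510.5, -205.0, 237.2]
orientation: [1.914, 2.491, 0.0]
ft_force: [1.0, 0.3, -4.6]
width: 19.1
grasp_force: 30.0
```

Call:
move_arm --steps '[[[0,0,0.06],0,1],[[0,0,0],0,1]]'

```text
t: 13.45
ee_pos: [510.4, -205.0, 235.7]
orientation: [-1.914, -2.491, -0.0]
ft_force: [1.4, -0.2, -4.5]
width: 19.4
grasp_force: 30.0
```

Call:
move_arm --steps '[[[0,0,0.06],0,1],[[0,0,0],0,1]]'

```text
t: 13.62
ee_pos: [510.5, -205.0, 234.3]
orientation: [1.914, 2.491, -0.0]
ft_force: [1.0, -0.7, -4.6]
width: 19.4
grasp_force: 30.0
```

Call:
move_arm --steps '[[[0,0,0.06],0,1],[[0,0,0],0,1]]'

```text
t: 13.78
ee_pos: [510.5, -205.1, 232.9]
orientation: [1.914, 2.491, 0.0]
ft_force: [0.8, 0.6, -2.6]
width: 19.5
grasp_force: 30.0
```

Call:
move_arm --steps '[[[0,0,0.06],0,1],[[0,0,0],0,1]]'

```text
t: 13.95
ee_pos: [510.5, -205.0, 231.3]
orientation: [1.914, 2.491, 0.0]
ft_force: [1.7, 0.4, -2.9]
width: 19.2
grasp_force: 30.0
```

Call:
move_arm --steps '[[[0,0,0.06],0,1],[[0,0,0],0,1]]'

```text
t: 14.12
ee_pos: [510.5, -205.0, 229.7]
orientation: [1.914, 2.491, 0.0]
ft_force: [1.7, -1.0, -3.0]
width: 19.9
grasp_force: 30.0
```

Call:
move_arm --steps '[[[0,0,0.06],0,1],[[0,0,0],0,1]]'

```text
t: 14.28
ee_pos: [510.6, -205.1, 228.4]
orientation: [1.914, 2.491, 0.0]
ft_force: [1.4, -1.2, -1.9]
width: 19.4
grasp_force: 30.0
```

Call:
move_arm --steps '[[[0,0,0.06],0,1],[[0,0,0],0,1]]'

```text
t: 14.45
ee_pos: [510.7, -205.1, 227.1]
orientation: [1.914, 2.49, 0.0]
ft_force: [2.1, 0.4, 0.2]
width: 19.0
grasp_force: 30.0
```

Call:
move_arm --steps '[[[0,0,0.06],0,1],[[0,0,0],0,1]]'

```text
t: 14.62
ee_pos: [510.6, -205.0, 225.5]
orientation: [1.914, 2.49, 0.0]
ft_force: [2.4, -0.2, 1.2]
width: 19.6
grasp_force: 30.0
```

Call:
move_arm --steps '[[[0,0,0.06],0,1],[[0,0,0],0,1]]'

```text
t: 14.78
ee_pos: [510.5, -205.0, 223.8]
orientation: [1.914, 2.491, 0.0]
ft_force: [2.8, -0.9, 0.1]
width: 19.3
grasp_force: 30.0
```

Call:
move_arm --steps '[[[0,0,0.06],0,1],[[0,0,0],0,1]]'

```text
t: 14.95
ee_pos: [510.5, -205.0, 222.3]
orientation: [1.914, 2.491, 0.0]
ft_force: [2.8, 0.4, -0.0]
width: 19.3
grasp_force: 30.0
```

Call:
move_arm --steps '[[[0,0,0.06],0,1],[[0,0,0],0,1]]'

```text
t: 15.12
ee_pos: [510.4, -205.0, 220.7]
orientation: [-1.914, -2.491, 0.0]
ft_force: [2.3, 0.3, -0.6]
width: 19.4
grasp_force: 30.0
```

Call:
move_arm --steps '[[[0,0,0.06],0,1],[[0,0,0],0,1]]'

```text
t: 15.28
ee_pos: [510.4, -204.9, 219.1]
orientation: [-1.914, -2.491, -0.0]
ft_force: [3.5, 0.3, -2.2]
width: 19.4
grasp_force: 30.0
```

Call:
move_arm --steps '[[[0,0.02,0.04],0,1],[[0,0,0.04],0,1],[[0,0,0],0,1]]'

```text
t: 15.53
ee_pos: [510.7, -204.8, 217.1]
orientation: [-1.914, -2.491, 0.0]
ft_force: [1.0, -1.1, -1.4]
width: 19.8
grasp_force: 30.0
```

Call:
move_arm --steps '[[[0,0.01,0.04],0,1],[[0,0,0.04],0,1],[[0,0,0],0,1]]'

```text
t: 15.78
ee_pos: [510.9, -204.8, 215.1]
orientation: [-1.914, -2.491, 0.0]
ft_force: [1.6, -1.8, -0.9]
width: 19.5
grasp_force: 30.0
```

Call:
move_arm --steps '[[[0,0,0.04],0,1],[[0,0,0.04],0,1],[[0,0,0],0,1]]'

```text
t: 16.03
ee_pos: [511.0, -204.8, 213.2]
orientation: [-1.914, -2.491, 0.0]
ft_force: [2.0, -1.1, -0.4]
width: 19.4
grasp_force: 30.0
```

Call:
move_arm --steps '[[[0,0,0.04],0,1],[[0,0,0.04],0,1],[[0,0,0],0,1]]'

```text
t: 16.28
ee_pos: [511.0, -204.8, 211.2]
orientation: [-1.914, -2.491, 0.0]
ft_force: [1.3, -0.5, -0.9]
width: 19.4
grasp_force: 30.0
```

Call:
move_arm --steps '[[[0,0,0.04],0,1],[[0,0,0.04],0,1],[[0,0,0],0,1]]'

```text
t: 16.53
ee_pos: [511.0, -204.7, 209.1]
orientation: [-1.914, -2.491, 0.0]
ft_force: [0.9, -0.9, -0.3]
width: 19.8
grasp_force: 30.0
```

Call:
move_arm --steps '[[[0,0,0.04],0,1],[[0,0,0.04],0,1],[[0,0,0],0,1]]'

```text
t: 16.78
ee_pos: [511.0, -204.7, 207.2]
orientation: [-1.914, -2.491, 0.0]
ft_force: [1.1, -1.5, -0.6]
width: 19.6
grasp_force: 30.0
```

Call:
move_arm --steps '[[[0,0,0.04],0,1],[[0,0,0.04],0,1],[[0,0,0],0,1]]'

```text
t: 17.03
ee_pos: [511.0, -204.8, 205.2]
orientation: [-1.914, -2.491, 0.0]
ft_force: [1.2, -2.0, -1.1]
width: 19.3
grasp_force: 30.0
```

Call:
move_arm --steps '[[[0,0,0.04],0,1],[[0,0,0.04],0,1],[[0,0,0],0,1]]'

```text
t: 17.28
ee_pos: [511.1, -204.8, 203.2]
orientation: [-1.914, -2.491, 0.0]
ft_force: [1.9, -1.1, -1.4]
width: 19.4
grasp_force: 30.0
```

Call:
move_arm --steps '[[[0,0,0.04],0,1],[[0,0,0.04],0,1],[[0,0,0],0,1]]'

```text
t: 17.53
ee_pos: [511.1, -204.7, 201.1]
orientation: [-1.914, -2.491, 0.0]
ft_force: [1.6, -0.9, -1.1]
width: 19.6
grasp_force: 30.0
```

Call:
move_arm --steps '[[[0,0,0.04],0,1],[[0,0,0.04],0,1],[[0,0,0],0,1]]'

```text
t: 17.78
ee_pos: [511.1, -204.8, 199.2]
orientation: [-1.914, -2.491, 0.0]
ft_force: [1.5, -1.1, -0.9]
width: 19.3
grasp_force: 30.0
```

Call:
move_arm --steps '[[[0,0,0.04],0,1],[[0,0,0],0,1]]'

```text
t: 17.95
ee_pos: [511.1, -204.8, 198.2]
orientation: [-1.914, -2.491, 0.0]
ft_force: [2.3, -1.5, -0.8]
width: 19.3
grasp_force: 30.0
```

Call:
move_arm --steps '[[[0,0,0.04],0,1],[[0,0,0],0,1]]'

```text
t: 18.12
ee_pos: [511.1, -204.8, 197.2]
orientation: [-1.914, -2.491, 0.0]
ft_force: [1.1, -1.3, -2.3]
width: 19.5
grasp_force: 30.0
```

Call:
move_arm --steps '[[[0,0,0.04],0,1],[[0,0,0],0,1]]'

```text
t: 18.28
ee_pos: [511.0, -204.7, 196.1]
orientation: [-1.914, -2.49, 0.0]
ft_force: [1.3, -1.3, -2.5]
width: 19.8
grasp_force: 30.0
```

Call:
move_arm --steps '[[[0,0,0.04],0,1],[[0,0,0],0,1]]'

```text
t: 18.45
ee_pos: [510.8, -204.6, 194.8]
orientation: [-1.914, -2.49, 0.0]
ft_force: [1.5, -0.8, -9.6]
width: 19.5
grasp_force: 30.0
```

Call:
move_arm --steps '[[[0,0,0.04],0,1],[[0,0,0],0,1]]'

```text
t: 18.62
ee_pos: [510.7, -204.5, 193.7]
orientation: [-1.914, -2.49, 0.0]
ft_force: [2.1, -0.6, -8.3]
width: 19.6
grasp_force: 30.0
```

Call:
move_arm --steps '[[[0,0,0.04],0,1],[[0,0,0],0,1]]'

```text
t: 18.78
ee_pos: [510.7, -204.6, 192.9]
orientation: [-1.914, -2.49, 0.0]
ft_force: [0.8, -1.7, -7.3]
width: 19.4
grasp_force: 30.0
```

Call:
move_arm --steps '[[[0,0,0.03],0,1],[[0,0,0],0,1]]'

```text
t: 18.95
ee_pos: [510.9, -204.7, 192.4]
orientation: [-1.914, -2.49, 0.0]
ft_force: [1.5, -1.5, -6.0]
width: 19.3
grasp_force: 30.0
```

Call:
move_arm --steps '[[[0,0,0.03],0,1],[[0,0,0],0,1]]'

```text
t: 19.12
ee_pos: [510.9, -204.6, 191.8]
orientation: [-1.914, -2.49, 0.0]
ft_force: [-0.3, -0.8, -4.7]
width: 19.2
grasp_force: 30.0
```

Call:
move_arm --steps '[[[0,0,0.03],0,1],[[0,0,0],0,1]]'

```text
t: 19.28
ee_pos: [511.1, -204.7, 191.3]
orientation: [-1.914, -2.491, -0.0]
ft_force: [0.7, -0.6, -2.3]
width: 19.7
grasp_force: 30.0
```

Call:
move_arm --steps '[[[0,0,0.03],0,1],[[0,0,0],0,1]]'

```text
t: 19.45
ee_pos: [511.3, -204.9, 191.2]
orientation: [1.914, 2.491, 0.0]
ft_force: [-2.2, 0.0, 4.7]
width: 19.5
grasp_force: 30.0
```

Call:
move_arm --steps '[[[0,0,0.02],0,1],[[0,0,0],0,1]]'

```text
t: 19.62
ee_pos: [511.5, -205.0, 191.2]
orientation: [1.914, 2.49, 0.0]
ft_force: [-3.5, 0.7, 7.2]
width: 19.6
grasp_force: 30.0
```

```bash
python3 - <<'E'
from h import *
np.set_printoptions(precision=1,suppress=True)
o=st()
s=snap("scene","scene5.png");t=snap("top","top5.png")
print("medal",[(np.round(b["rect"],1),b["p"]) for b in cams.boxes_of("top","medal")],at_z(t,439.9,217.2,19))
a=cv2.imread("pics/scene5.png")[110:270,230:370];b=cv2.imread("pics/top5.png")[170:330,390:530]
cv2.imwrite("pics/c5.png",np.hstack([cv2.resize(x,None,fx=2.8,fy=2.8,interpolation=2) for x in(a,b)]))
E
```

```text
t 19.62 pos [ 511.5 -205.   191.2] yaw_y 14.92 z [ 0. -0. -1.] F [-3.5  0.7  7.2] M [ 0.   0.8 -0. ] w 19.6 g 30.017539160326123 q6 [-0.4  0.4  1.8 -0.   1.  -0.7]
medal [(array([436.8, 221.3,   7.3,  15.2]), 0.43)] [ 598.8 -181.    19. ]
```

View pics/c5.png

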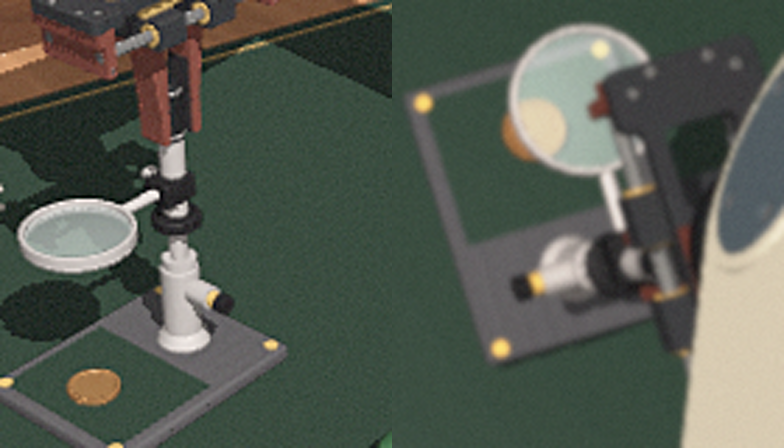

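```bash
python3 - <<'E'
from h import *
import pickle
np.set_printoptions(precision=1,suppress=True)
s=pickle.load(open("scene.pkl","rb"));t=pickle.load(open("top.pkl","rb"))
print("lens",at_z(t,458.9,205.4,149),at_z(s,257.9,193.2,149),"medal",at_z(t,440.2,217.1,19),at_z(s,230+94/2.8,110+386/2.8,19))
c=np.array([511,-205]);print([np.degrees(np.arctan2(*(p[:2]-c)[::-1])) for p in(at_z(t,458.9,205.4,149),at_z(s,257.9,193.2,149),at_z(t,440.2,217.1,19),at_z(s,230+94/2.8,110+386/2.8,19))])
E
```

```text
lens [ 600.8 -183.   149. ] [ 597.8 -184.1  149. ] medal [ 599.  -181.6   19. ] [ 600.3 -180.4   19. ]
[np.float64(13.734862878358083), np.float64(13.575268032717826), np.float64(14.901774169533834), np.float64(15.414021713934266)]
```

Call:
move_arm --steps '[[[0,-0.01,-0.02],0,1],[[0,0,0],0,0.7],[[0,0,0],0,0.5],[[0,0,0],0,0.3],[[0,0,0],0,0.3],[[0,0,0],0,0.3],[[0,0,0],0,0.3],[[0,0,-0.3],0,0.3],[[0,0,-0.6],0,0.3],[[0,0,-0.8],0,0.3],[[0,0,-0.8],0,0.3],[[0,0,-0.8],0,0.3],[[0,0,-0.8],0,0.3],[[0,0,-0.4],0,0.3],[[0,0,0],0,0.3],[[0,0,0],0,0.3]]'

```text
t: 21.1
ee_pos: [510.9, -204.9, 303.0]
orientation: [1.914, 2.49, 0.0]
ft_force: [-0.1, -0.1, -0.2]
width: 61.3
grasp_force: 0.0
```

```bash
python3 - <<'E'
from h import *
o=st()
s=snap("scene","scene6.png");t=snap("top","top6.png")
a=cv2.imread("pics/scene6.png")[110:270,230:370];b=cv2.imread("pics/top6.png")[170:330,390:530]
cv2.imwrite("pics/c6.png",np.hstack([cv2.resize(x,None,fx=2.8,fy=2.8,interpolation=2) for x in(a,b)]))
E
```

```text
t 21.1 pos [ 510.91 -204.87  303.03] yaw_y 14.91 z [ 0.001 -0.    -1.   ] F [-0.15 -0.13 -0.24] M [-0.05  0.07 -0.03] w 61.3 g 0.0 q6 [-0.4   0.23  1.72 -0.    1.2  -0.66]
```

View pics/c6.png

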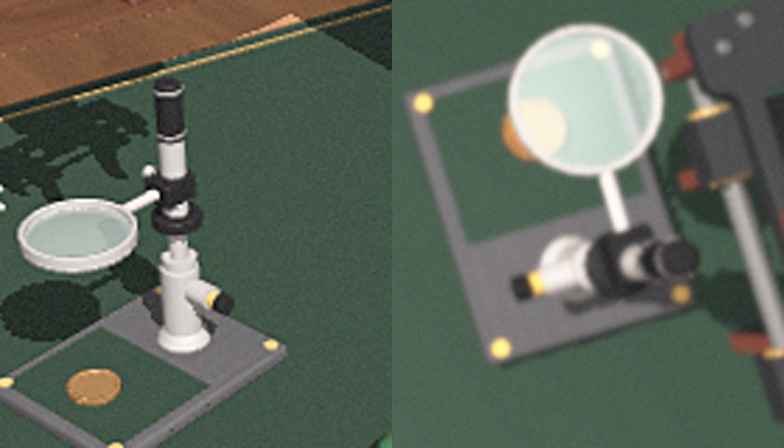

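The magnifier now stands upright in the holder with its collar on the rim. The lens centre (crop 585, 99) has not moved, and the gripper is clear, so I am handing the job in.

```bash
python3 -c "
from workcell import ctrl
print(ctrl.close_job())"
```

```text
the job is handed in; nothing more can be done
None
```

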